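# Ready the gel caster: close the end gate and lay the comb across the tray

### The job

Get the gel caster ready for pouring: slide its end gate along until the tray is tight between the gate and the fixed end wall. Then take the comb with the few wide teeth from the comb rack and lay it across the tray, teeth down, in the end pair of notches (the pair next to the fixed end wall): set it down gently, without dropping or forcing it, until both ends of its bar rest fully in the notches, and let go. Leave the fine-toothed comb in the rack and the other things where they are.

Things in the scene. Friction and masses are not known exactly. Their poses are not given: they have to be found in the camera images.
- caster: Grey gel-casting stand fixed to the bench: plate 260 x 156 mm on feet, top face 22 mm above the bench. Origin at bench height under its centre; x runs from the gate to the fixed end wall. That wall stands across the +x end, 34 mm high over the plate, 10 mm thick, rubber face at x = +108 mm. Low ribs (8 mm) guide the tray's long sides with 1.5 mm play.
- gate (a joint): Sliding end gate at the caster's -x end: distance (m) it stands back from where it holds the tray tight against the fixed wall (0 = tight; starts 0.02 to 0.045). Closes towards the caster's +x, about 3 N of friction, stays where left. The tray may start up to 10 mm off the fixed wall; the gate pushes it along (1 to 2 N more) until it stops.
- gate_pull (a point): Centre of the upstanding pull in the middle of the gate: a plate 10 mm thick (caster's x), 50 mm wide (y), top 15 mm above this point. The gate below it is 10 mm thick too, and nothing else stands near it but the tray, so fingers can straddle pull and gate down to the caster's plate, 50 mm below this point. Axes as the caster's: x is the closing direction.
- tray: White gel tray lying loose on the caster: 150 mm long (x, parallel to the caster's x), 114 mm wide (y), 34 mm high; floor 5 mm, side walls 7 mm thick along the two long sides (100 mm between them), both ends open. About 0.22 kg. Origin under the centre of its floor. Two pairs of notches in the side walls' top edges.
- end_notches (a point): Mid-point between the tray's two end notches, at the height of the notch floor; 45 mm along +x from the tray's centre, 30 mm from its end at the fixed wall. Notches 10 mm deep, 14 mm wide at the foot, lips rounded (3 mm). x along the tray, y across it from notch to notch, z up. The comb is right with the middle of its bar's underside here, bar along y.
- middle_notches (a point): The same for the other pair of notches, near the middle of the tray (65 mm from the end pair). Not used.
- comb_rack: Aluminium comb rack fixed to the bench: base 150 x 130 x 8 mm, two upright cheeks 50 mm high along its x, 107 mm apart in y, with two pairs of 14 mm wide, 10 mm deep notches 80 mm apart in x. The two combs hang across them side by side, either one first, bars along the rack's y. Origin under the centre of the base.
- wide_comb_grip (a point): The comb to use, black plastic, three teeth 24 mm wide: centre of its upright grip plate (50 mm along y, 10 mm thick along x, top 15 mm above this point). Below and flush with it the bar: 134 mm long (y), 10 mm thick, 16 mm high, underside 31 mm below this point. Teeth 4 mm thick, tips 47 mm below this point, 94 mm over all along y. 60 g; same both ways round.
- wide_comb: The same comb as wide_comb_grip; origin at the middle of the bar's underside, 31 mm below that point, same axes.
- fine_comb_grip (a point): The comb to leave in the rack: the same bar and grip plate, but nine narrow teeth 6 mm wide. Centre of its grip plate.
- buffer_bottle: Glass bottle with a white cap, 72 mm wide, 150 mm high; origin under its centre. Leave alone.
- flask: Glass conical flask, 76 mm wide, 108 mm high; origin under its centre. Leave alone.
- tip_box: Grey pipette-tip box with white lid, 82 x 120 x 58 mm; origin under its centre. Leave alone.
Mind the look-alikes: they are no part of the job. Leave any pink look-alike of the wide_comb alone.

How it is judged:
By the outcome, as a careful person would: the job done as asked, in the order asked, and still so for the second after the job is handed in, with the robot touching nothing.
It also fails if it takes over 45 s, if anything falls off the work surface, if the arm or the gripper's body presses on something with over 40 N, if the wrist force passes 120 N, or if a joint passes its speed limit or range.

### The arm

A 6-joint arm with a two-finger parallel gripper is mounted at the origin on the work surface. World frame = base frame: x ahead of the robot, y to its left, z up, the work surface at z = 0. Lengths are in mm, angles in rad, forces in N, time in s.
With the tool pointing down it reaches from about 250 to 775 mm from the base axis. Payload 8.9 kg.
Tool frame: the origin (TCP) lies between the finger pads; the fingertips stand 19 mm ahead of it and the grasp point (between the pads) is the TCP (arm.finger_overhang is the distance from the TCP to the fingertips, in mm); x points along the fingers, z is the direction in which the jaws open and shut, and the axes are right-handed (so a half turn about x gives the same grasp; the last joint's range is limited). The gripper opens to 85 mm and grips with 20 to 120 N. Pads are 22 mm wide; open, the fingers measure 114 mm over their backs; the gripper's body (76 mm by 85 mm) begins 54 mm behind the grasp point. The pads swing forward as they close: fully open they stand 13 mm farther back than shut.
Start: joints at [1.038, 0.291, -0.153, 1.127, 0, 1.431], TCP at [201.437, 484.816, 250.305] pointing down, gripper open.
Joint ranges: [-2.52, 2.52], [-0.91, 1.74], [-1.3, 1.37], [-1.96, 2.02], [-1.52, 1.47], [-3.14, 3.14]. Speed limits (rad/s): [2.22, 2.22, 2.79, 3.14, 3.14, 3.14].

### API

Orientations are given as a 3x3 rotation matrix whose columns are the frame's x, y, z axes.
In Python, from plant import state, snapshot, arm gives the robot as it stands.
- The arm moves only by the tool move_arm, never from a script. Its argument "commands" is one flat list of numbers, 5 for each row, row after row: the shift along the tool's x, y, z in cm, then the turn about the tool's x in degrees, then the finger opening in cm, from 0 to 8.54. In form: [tx, ty, tz, twist, fingers, tx, ty, tz, twist, fingers, ...]. A call has 1 to 8 rows; each row shifts and turns the commanded pose from where the row before left it, along the tool's axes as they then stand; what a row does not reach is not made up. A row lasts 1/8 s, in which the tool goes at most 62.5 mm and 10.7 degrees, less where a joint would pass 70% of its speed; a pose out of reach is approached as far as the arm can. A call with a gripper value outside its range is refused whole. The fingers move at their own pace and stop on an object; the grip force is fixed at half the most. Time passes only in rows, so rows that do not move let the fingers close. It gives the time, the measured TCP pose, the force and the opening at its end, in the units of the state.
- state(): the state, without advancing time (a new reading comes with each control period).
- snapshot(name): name is "scene" or "top" or "wrist"; returns a dict with "img" (384x512x3 uint8, red, green, blue), "z_map" (384x512 float32, mm along the optical axis (not along the pixel's ray), 0 where there is no reading), "mtx" (3x3 intrinsics, pixels), "position" and "attitude" of the camera in the world. Camera axes: x right, y up, looking along -z (the intrinsics and any distortion apply to the point x, -y, -z); pixel columns grow to the right and rows downward; lengths in mm; the calibration is good to about 2 mm. A picture is of the moment at which its call begins.
- arm.finish_job(): hands the job in, once; it reports no verdict.
The state is a dict: "time_s": time; "joints": joint angles; "qd": joint speeds; "tau": joint torques, N m; "ee_pos": TCP position; "tool_rot": TCP orientation; "contact_force": force on the tool from outside, world axes, zero at the start; "wrist_torque": the same for the moment, N m; "opening": opening from 0.0 (shut) to 1.0 (fully open).
Only numpy, scipy, OpenCV 4.12 (cv2) and the standard library are available. Lean on these libraries where they do the work, as an engineer would, in place of code of your own. Each camera call takes 0.05 s, during which the arm holds its last target.

## Working session

There is one attempt and no reset: what is moved stays moved. The work goes in short steps, Python scripts to look and compute and a tool call to move; the robot and the scene stay as the last step left them, time stands still between calls to the robot, and variables do not carry over. Pictures are saved under pics/ and viewed, and the job is handed in when it is done.

Besides the shell and the picture viewer there is one more tool, called after "Call:" by a JSON object that holds its "op" and its "data". move_arm: Moves the arm, as the interface text tells. Its arguments: {"type":"object","properties":{"commands":{"type":"array"}},"required":["commands"]}

```bash
ls; mkdir -p pics; python3 - <<'E'
from plant import state, snapshot, arm
import cv2,numpy as np
s=state(); print(s['time_s'],s['ee_pos'],s['tool_rot'],s['opening'])
for n in ['scene','top','wrist']:
    d=snapshot(n); np.savez('s0_%s.npz'%n,**d)
    cv2.imwrite('pics/0_%s.png'%n,d['img'][:,:,::-1]); print(n,d['mtx'],d['position'],d['attitude'],[k for k in d])
E
```

```text
pics
0.0 [201.20449911 484.47315681 249.74548402] [[-6.75716085e-04 -9.23450185e-01  3.83717733e-01]
 [-1.07962256e-03  3.83718270e-01  9.23449578e-01]
 [-9.99999189e-01  2.09719412e-04 -1.25626226e-03]] 0.9978874316935845
scene [[443.75522637   0.         256.60875423]
 [  0.         443.75522637 192.84813801]
 [  0.           0.           1.        ]] [1502.44767417   27.42303924 1061.73439008] [[-0.03440041 -0.72393283  0.68901225]
 [ 0.99939127 -0.02091346  0.02792335]
 [-0.005805    0.6895534   0.72421158]] ['img', 'z_map', 'mtx', 'position', 'attitude']
top [[375.05291968   0.         251.5259954 ]
 [  0.         375.05291968 190.6269135 ]
 [  0.           0.           1.        ]] [ 435.26378368  -25.5592637  1124.26823081] [[-0.00864112  0.98828281 -0.15238902]
 [-0.99990307 -0.01020343 -0.00947302]
 [-0.01091691  0.15229239  0.98827519]] ['img', 'z_map', 'mtx', 'position', 'attitude']
wrist [[283.65088042   0.         254.81596359]
 [  0.         283.65088042 192.62547402]
 [  0.           0.           1.        ]] [137.38021338 511.56238374 373.36353406] [[ 3.82847600e-01 -8.88102040e-01 -2.54366825e-01]
 [ 9.23811162e-01  3.67808002e-01  1.06255403e-01]
 [-8.07486187e-04 -2.75666538e-01  9.61252989e-01]] ['img', 'z_map', 'mtx', 'position', 'attitude']
```

View pics/0_scene.png

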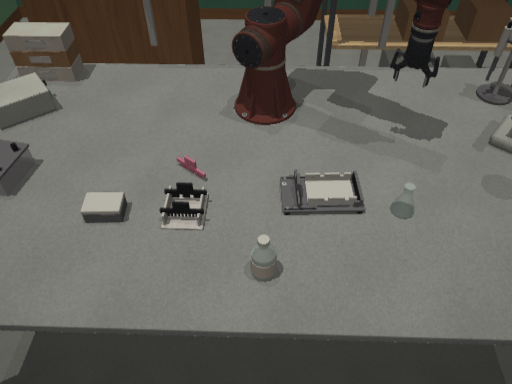

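View pics/0_top.png

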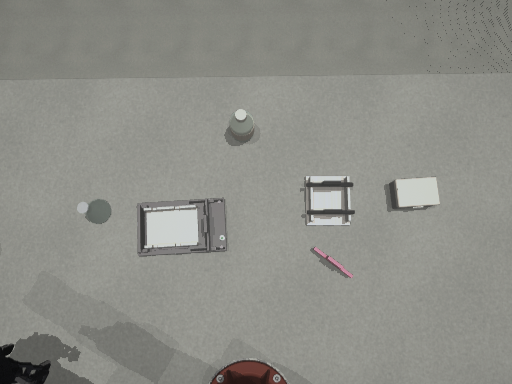

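View pics/0_wrist.png

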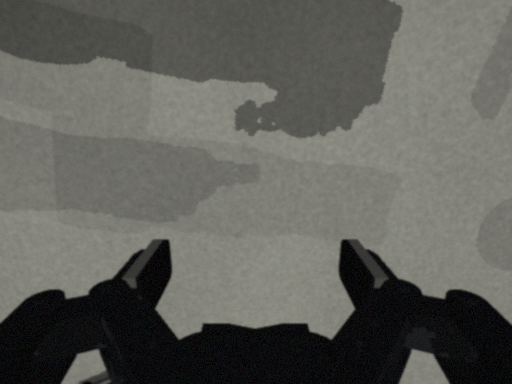

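The top view shows the caster at (182,227), with its fixed wall on the left and the gate near (207,226). The comb rack is at (329,200), with comb bars at (330,184) and (330,212), and the pink look-alike is at (332,262). Things that could be taken for the wide comb are the two black combs and the pink one, so I'll crop in close.

```bash
python3 - <<'E'
import cv2,numpy as np
a=np.load('s0_scene.npz')['img'][165:240,145:225,::-1]
b=np.load('s0_top.npz')['img'][165:235,295:365,::-1]
c=np.load('s0_top.npz')['img'][190:265,125:240,::-1]
d=np.load('s0_scene.npz')['img'][160:225,270:370,::-1]
f=lambda i:cv2.resize(np.clip(i*1.6,0,255).astype(np.uint8),(400,300),interpolation=cv2.INTER_CUBIC)
cv2.imwrite('pics/1.png',np.vstack([np.hstack([f(a),f(b)]),np.hstack([f(c),f(d)])]))
E
```

```text
(no output)
```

View pics/1.png

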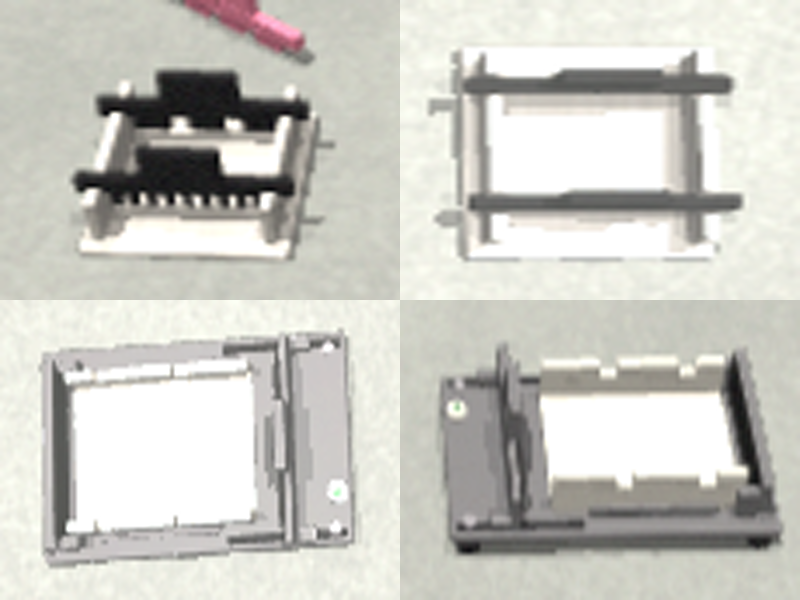

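The scene crop shows the front comb, the one farther from the robot, with nine fine teeth. The rear comb (top pixel about (330,212)) shows only two wide gaps, so it is the wide one. Next I'll measure.

```bash
cat > h.py <<'E'
import numpy as np,cv2
def load(n): return dict(np.load(n))
def cloud(d):
    z=d['z_map'];v,u=np.mgrid[:z.shape[0],:z.shape[1]];K=d['mtx']
    p=np.stack([(u-K[0,2])*z/K[0,0],-(v-K[1,2])*z/K[1,1],-z],-1)
    w=p@d['attitude'].T+d['position']; w[z<=0]=np.nan; return w
def ray(d,u,v,h):
    K=d['mtx'];r=d['attitude']@np.array([(u-K[0,2])/K[0,0],-(v-K[1,2])/K[1,1],-1.]);p=d['position']
    return p+r*(h-p[2])/r[2]
def proj(d,P):
    c=(np.asarray(P,float)-d['position'])@d['attitude'];K=d['mtx']
    return K[0,0]*c[...,0]/-c[...,2]+K[0,2], -K[1,1]*c[...,1]/-c[...,2]+K[1,2]
def rect(p):
    (c,s,a)=cv2.minAreaRect(p.astype(np.float32)); return np.round(c,1),np.round(s,1),round(a,2)
E
python3 - <<'E'
from h import *
for n in ['top','scene']:
    d=load(f's0_{n}.npz');w=cloud(d);g=d['img'].astype(int)
    lum=g.sum(2)/3
    print(n,'bench z',np.nanmedian(w[150:170,260:290,2]) if n=='top' else np.nanmedian(w[250:280,330:380,2]))
    def reg(x0,x1,y0,y1,z0,z1,m=True):
        k=(w[...,0]>x0)&(w[...,0]<x1)&(w[...,1]>y0)&(w[...,1]>y0)&(w[...,1]<y1)&(w[...,2]>z0)&(w[...,2]<z1)&m
        return w[k],k
    # rack: y about -170..-330
    for nm,a in dict(rack_all=(300,480,-360,-140,3,120),comb_hi=(300,480,-360,-140,60,120),
       wide=(330,385,-360,-140,50,120),fine=(400,470,-360,-140,50,120),
       wgrip=(330,385,-360,-140,73,120),fgrip=(400,470,-360,-140,73,120),
       caster=(250,420,20,330,12,120),pull=(250,420,20,200,75,120),gate=(250,420,20,140,40,120),wall=(250,420,225,330,45,120),tray=(250,420,120,240,45,70)).items():
        p,k=reg(*a)
        if len(p)<4: print(nm,len(p));continue
        print(nm,len(p),'z',np.round(np.percentile(p[:,2],[5,50,98]),1),rect(p[:,:2]),p.min(0).round(),p.max(0).round())
E
```

```text
top bench z -0.551781097053663
rack_all 430 z [ 3.1  5.7 63.9] (array([ 389.5, -250.6]), array([217.2, 178.2]), 89.72) [ 301. -360.    3.] [ 479. -142.   67.]
comb_hi 50 z [60.3 61.6 65.3] (array([ 395.6, -245.8]), array([49.5,  9.6]), 52.17) [ 379. -265.   60.] [ 413. -223.   67.]
wide 11 z [52.7 60.5 64.8] (array([ 382.3, -260. ]), array([15.9,  5.4]), 89.05) [ 379. -268.   51.] [ 385. -252.   65.]
fine 26 z [55.1 61.1 65.6] (array([ 404.2, -234.6]), array([21.8,  8.9]), 54.78) [ 401. -246.   53.] [ 413. -223.   67.]
wgrip 0
fgrip 0
caster 11 z [17.3 19.2 22.6] (array([419.2, 302.7]), array([28.9,  0.1]), 89.47) [419. 288.  17.] [419. 317.  23.]
pull 0
gate 0
wall 0
tray 0
scene bench z -1.258747286752623
rack_all 288 z [ 3.4 29.1 62.7] (array([ 386.8, -250.8]), array([172.1, 216.7]), 0.03) [ 301. -359.    3.] [ 473. -142.   66.]
comb_hi 17 z [60.2 61.9 65.5] (array([ 398.1, -243.2]), array([46.7,  9.8]), 49.54) [ 380. -263.   60.] [ 413. -225.   66.]
wide 6 z [52.5 59.  62.6] (array([ 382. , -260.8]), array([8.4, 4.2]), 86.14) [ 380. -265.   51.] [ 384. -257.   63.]
fine 24 z [50.9 57.5 65.2] (array([ 405.8, -232.9]), array([24.8,  8.7]), 59.26) [ 400. -244.   50.] [ 414. -222.   66.]
wgrip 0
fgrip 0
caster 0
pull 0
gate 0
wall 0
tray 0
```

```bash
python3 - <<'E'
from h import *
for n in ['top','scene']:
    d=load(f's0_{n}.npz');w=cloud(d)
    def reg(x0,x1,y0,y1,z0,z1):
        return w[(w[...,0]>x0)&(w[...,0]<x1)&(w[...,1]>y0)&(w[...,1]<y1)&(w[...,2]>z0)&(w[...,2]<z1)]
    if n=='top':
        for q in [(329,200,8),(330,184,80),(330,212,80),(182,227,22),(280,222,80),(207,226,87),(332,262,5)]: print(q,ray(d,*q).round())
    for nm,a in dict(rack_all=(480,690,-340,-130,4,120),comb_hi=(480,690,-340,-130,70,120),comb60=(480,690,-340,-130,53,120),
       caster=(400,640,50,400,14,120),hi=(400,640,50,400,65,120),wallgate=(400,640,50,400,48,120)).items():
        p=reg(*a)
        if len(p)<4: print(nm,len(p));continue
        print(nm,len(p),'z',np.round(np.percentile(p[:,2],[5,50,98]),1),rect(p[:,:2]),p.min(0).round(),p.max(0).round())
    p=reg(480,690,-340,-130,75,120); np.set_printoptions(suppress=True,linewidth=150)
    print(p[::max(1,len(p)//25)].round())
    p=reg(400,640,50,400,65,120);print(p[::max(1,len(p)//15)].round())
E
```

```text
(329, 200, 8) [ 577. -247.    8.]
(330, 184, 80) [ 613. -237.   80.]
(330, 212, 80) [ 534. -234.   80.]
(182, 227, 22) [499. 190.  22.]
(280, 222, 80) [507. -94.  80.]
(207, 226, 87) [498. 108.  87.]
(332, 262, 5) [ 394. -249.    5.]
rack_all 2194 z [ 4.8  9.3 86.2] (array([ 584.6, -234.4]), array([206.6, 206.1]), 89.46) [ 481. -338.    4.] [ 688. -131.   90.]
comb_hi 149 z [78.7 85.  89. ] (array([ 576.9, -239.6]), array([48.3, 88.2]), 89.5) [ 533. -264.   70.] [ 621. -216.   90.]
comb60 366 z [53.5 59.1 88.6] (array([ 568.4, -241. ]), array([132. , 105.2]), 89.91) [ 516. -307.   53.] [ 621. -175.   90.]
caster 4680 z [19.1 25.4 59.1] (array([502.1, 192.6]), array([156. , 258.2]), 2.97) [419.  61.  14.] [585. 325.  92.]
hi 84 z [68.5 85.3 89.4] (array([505.9, 114.8]), array([50.4, 10.1]), 3.63) [481. 108.  66.] [531. 120.  92.]
wallgate 686 z [49.9 55.1 87.9] (array([502.4, 211. ]), array([148.7, 204.1]), 2.19) [431. 107.  48.] [580. 315.  92.]
[[ 621. -217.   85.]
 [ 620. -230.   86.]
 [ 621. -245.   82.]
 [ 620. -259.   84.]
 [ 617. -221.   90.]
 [ 617. -235.   89.]
 [ 618. -251. 
[... 1794 characters left out ...]
.]
 [ 547. -221.   77.]
 [ 613. -250.   84.]
 [ 614. -235.   86.]
 [ 608. -222.   79.]
 [ 618. -249.   85.]
 [ 618. -234.   85.]
 [ 615. -220.   83.]
 [ 624. -254.   87.]
 [ 622. -240.   85.]
 [ 622. -225.   86.]
 [ 621. -259.   79.]
 [ 620. -244.   79.]
 [ 623. -228.   83.]
 [ 617. -215.   76.]
 [ 623. -241.   78.]
 [ 620. -214.   75.]]
[[482. 112.  84.]
 [488. 112.  85.]
 [492. 111.  85.]
 [491. 121.  84.]
 [496. 118.  85.]
 [498. 115.  83.]
 [494. 112.  74.]
 [505. 120.  85.]
 [508. 117.  83.]
 [513. 114.  84.]
 [505. 112.  72.]
 [519. 120.  86.]
 [524. 120.  86.]
 [526. 117.  84.]
 [528. 114.  81.]
 [527. 123.  81.]
 [528. 120.  77.]
 [530. 120.  75.]
 [529. 121.  69.]
 [531. 121.  66.]]
```

Call:
{"op": "move_arm", "data": {"commands": [1.2,-5.3,-2.8,0,6,1.2,-5.3,-2.8,0,6,1.2,-5.3,-2.8,0,6,1.2,-5.3,-2.8,0,6,1.2,-5.3,-2.8,0,6,1.2,-5.3,-2.8,0,6,1.2,-5.3,-2.8,0,6,1.2,-5.3,-2.8,0,6]}}

```text
time_s: 1.15
ee_pos: [508.0, 113.5, 153.9]
tool_rot: [[0.0, -0.923, 0.384], [0.0, 0.384, 0.923], [-1.0, -0.0, 0.0]]
contact_force: [0.3, 1.2, 0.3]
opening: 0.701
```

Call:
{"op": "move_arm", "data": {"commands": [0,0,0,-9,5,0,0,0,-9,5,0,0,0,-7.6,5,0,0,0,0,5,0,0,0,0,5]}}

```text
time_s: 1.78
ee_pos: [507.0, 115.3, 154.2]
tool_rot: [[-0.0, -0.999, -0.05], [-0.0, -0.05, 0.999], [-1.0, 0.0, -0.0]]
contact_force: [-0.2, 0.1, 0.6]
opening: 0.582
```

```bash
cat >> h.py <<'E'
def go(P,yaw_deg,s=None):
    """delta in tool axes (cm) and twist for tool-down target, tool z at world yaw"""
    from plant import state
    s=state();R=np.array(s['tool_rot']);p=np.array(s['ee_pos'])
    y=np.degrees(np.arctan2(R[1,2],R[0,2]))
    print('t',s['time_s'],'p',p.round(1),'yaw',y.round(2),'tilt',R[2].round(3),'open',round(85.4*s['opening'],1),'F',np.round(s['contact_force'],1))
    if P is not None:
        print('tool delta cm',(R.T@(np.array(P)-p)/10).round(2),'twist',round(-(((yaw_deg-y)+180)%360-180),2))
E
python3 - <<'E'
from h import *
from plant import snapshot
go((506.5,116,150),93)
d=snapshot('wrist');np.savez('s1.npz',**d)
cv2.imwrite('pics/2.png',d['img'][:,:,::-1])
w=cloud(d)
for nm,a in dict(pull=(400,640,50,400,70,110)).items():
    p=w[(w[...,2]>a[4])&(w[...,2]<a[5])&(w[...,0]>470)&(w[...,0]<545)&(w[...,1]>100)&(w[...,1]<132)]
    print(nm,len(p),rect(p[:,:2]) if len(p)>5 else '',np.nanpercentile(p,[1,50,99],axis=0).round(1) if len(p) else '')
E
```

```text
t 1.775 p [507.  115.3 154.2] yaw 92.88 tilt [-1.  0. -0.] open 49.7 F [-0.2  0.1  0.6]
tool delta cm [0.42 0.04 0.07] twist -0.12
pull 943 (array([505.9, 115.2]), array([49.7,  9.6]), 2.89) [[481.1 109.7  73.3]
 [502.5 115.1  86.6]
 [529.6 120.7  88.1]]
```

View pics/2.png

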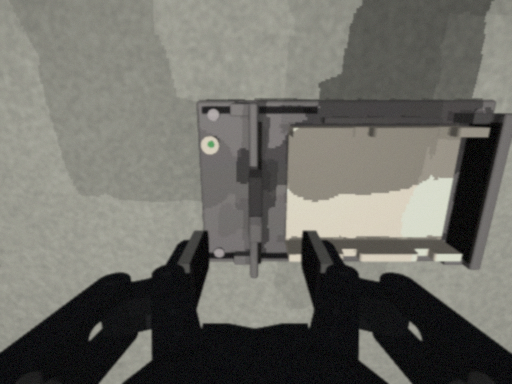

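The wrist view shows the gate with its pull at column 255, between the fingers, and the tray at columns 287–465. The pull measures 49.7 x 9.6 mm at (505.9,115.2), top about 87, which matches the given size. Going down to grip it.

Call:
{"op": "move_arm", "data": {"commands": [3,0,0,0,5,3,0.1,0,0,5,2.6,0,0,0,5,0,0,0,0,5,0,0,0,0,0.5,0,0,0,0,0.5,0,0,0,0,0.5,0,0,0,0,0.5]}}

```text
time_s: 2.82
ee_pos: [506.9, 115.3, 69.5]
tool_rot: [[0.002, -0.999, -0.053], [0.0, -0.053, 0.999], [-1.0, -0.002, 0.0]]
contact_force: [-0.7, -0.6, 6.2]
opening: 0.104
```

Call:
{"op": "move_arm", "data": {"commands": [0,0,0,0,0.5,0,0,0.5,0,0.5,0,0,0.5,0,0.5,0,0,0.5,0,0.5,0,0,0,0,0.5]}}

```text
time_s: 3.45
ee_pos: [506.1, 130.4, 69.5]
tool_rot: [[0.002, -0.999, -0.053], [-0.0, -0.053, 0.999], [-1.0, -0.002, -0.0]]
contact_force: [-0.7, -0.8, 6.7]
opening: 0.11
```

Call:
{"op": "move_arm", "data": {"commands": [0,0,0.5,0,0.5,0,0,0.4,0,0.5,0,0,0.2,0,0.5,0,0,0,0,0.5]}}

```text
time_s: 3.95
ee_pos: [505.5, 141.0, 69.5]
tool_rot: [[0.002, -0.999, -0.053], [-0.001, -0.053, 0.999], [-1.0, -0.002, -0.001]]
contact_force: [-0.1, -1.5, 6.6]
opening: 0.114
```

Call:
{"op": "move_arm", "data": {"commands": [0,0,0.2,0,0.5,0,0,0,0,0.5]}}

```text
time_s: 4.2
ee_pos: [505.5, 142.8, 69.5]
tool_rot: [[0.002, -0.999, -0.053], [-0.001, -0.053, 0.999], [-1.0, -0.002, -0.001]]
contact_force: [-0.2, -3.3, 6.5]
opening: 0.112
```

```bash
python3 - <<'E'
from h import *
from plant import snapshot
go(None,0)
d=snapshot('wrist');np.savez('s2.npz',**d)
cv2.imwrite('pics/3.png',d['img'][:,:,::-1])
E
```

```text
t 4.2 p [505.5 142.8  69.5] yaw 93.01 tilt [-1.    -0.002 -0.001] open 9.6 F [-0.2 -3.3  6.5]
```

View pics/3.png

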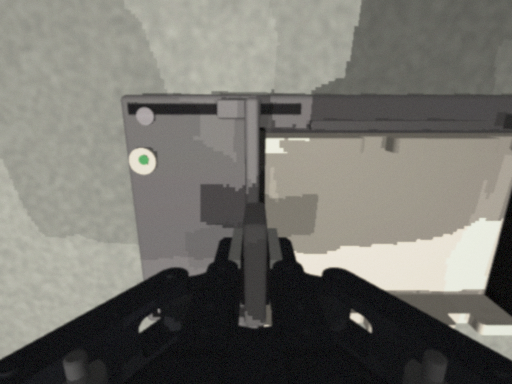

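The gate is gripped and close to the tray's end at column 263. I'll go on in small steps and watch the force.

Call:
{"op": "move_arm", "data": {"commands": [0,0,0.2,0,0.5,0,0,0,0,0.5]}}

```text
time_s: 4.5
ee_pos: [505.3, 144.8, 69.5]
tool_rot: [[0.002, -0.999, -0.052], [-0.001, -0.052, 0.999], [-1.0, -0.002, -0.001]]
contact_force: [-0.4, -3.5, 6.3]
opening: 0.108
```

Call:
{"op": "move_arm", "data": {"commands": [0,0,0.1,0,0.5,0,0,0,0,0.5]}}

```text
time_s: 4.75
ee_pos: [505.3, 145.7, 69.5]
tool_rot: [[0.002, -0.999, -0.052], [-0.001, -0.052, 0.999], [-1.0, -0.002, -0.001]]
contact_force: [-0.7, -2.5, 6.1]
opening: 0.107
```

Call:
{"op": "move_arm", "data": {"commands": [0,0,0.1,0,0.5,0,0,0,0,0.5]}}

```text
time_s: 5.0
ee_pos: [505.3, 146.7, 69.5]
tool_rot: [[0.002, -0.999, -0.052], [-0.001, -0.052, 0.999], [-1.0, -0.002, -0.001]]
contact_force: [-0.9, -3.9, 6.2]
opening: 0.111
```

Call:
{"op": "move_arm", "data": {"commands": [0,0,0.1,0,0.5,0,0,0,0,0.5]}}

```text
time_s: 5.25
ee_pos: [505.2, 147.3, 69.5]
tool_rot: [[0.002, -0.999, -0.052], [-0.002, -0.052, 0.999], [-1.0, -0.002, -0.002]]
contact_force: [-1.1, -6.5, 6.0]
opening: 0.109
```

Call:
{"op": "move_arm", "data": {"commands": [0,0,0.1,0,0.5,0,0,0,0,0.5]}}

```text
time_s: 5.5
ee_pos: [505.2, 147.4, 69.5]
tool_rot: [[0.002, -0.999, -0.052], [-0.004, -0.052, 0.999], [-1.0, -0.002, -0.004]]
contact_force: [-0.7, -10.9, 7.6]
opening: 0.108
```

Call:
{"op": "move_arm", "data": {"commands": [0,0,0.1,0,0.5,0,0,0,0,0.5]}}

```text
time_s: 5.75
ee_pos: [505.2, 147.5, 69.5]
tool_rot: [[0.002, -0.999, -0.051], [-0.006, -0.051, 0.999], [-1.0, -0.002, -0.006]]
contact_force: [-0.3, -16.8, 7.8]
opening: 0.107
```

Call:
{"op": "move_arm", "data": {"commands": [0,0,0,0,3,0,0,0,0,4,0,0,0,0,4.5,-4,0,0,0,4.5,-6,0,0,0,4.5,-3,0,0,0,4.5,0,0,0,0,4.5]}}

```text
time_s: 6.62
ee_pos: [505.7, 150.6, 200.7]
tool_rot: [[0.005, -0.999, -0.053], [0.001, -0.053, 0.999], [-1.0, -0.005, 0.001]]
contact_force: [0.7, 1.1, -0.0]
opening: 0.529
```

```bash
python3 - <<'E'
from h import *
from plant import snapshot
go((537.5,-239.5,170),0.5)
for n in ['wrist','scene']:
    d=snapshot(n);np.savez('s3%s.npz'%n,**d)
    cv2.imwrite('pics/4%s.png'%n,d['img'][:,:,::-1])
    w=cloud(d)
    for nm,a in dict(pull=(470,545,130,165,70,110),tray=(420,580,155,290,45,70),wall=(420,590,285,330,45,70)).items():
        p=w[(w[...,2]>a[4])&(w[...,2]<a[5])&(w[...,0]>a[0])&(w[...,0]<a[1])&(w[...,1]>a[2])&(w[...,1]<a[3])]
        print(nm,len(p),rect(p[:,:2]) if len(p)>5 else '',np.nanpercentile(p,[1,50,99],axis=0).round(1) if len(p) else '')
E
```

```text
t 6.625 p [505.7 150.6 200.7] yaw 93.05 tilt [-1.    -0.005  0.001] open 45.2 F [ 0.7  1.1 -0. ]
tool delta cm [  3.05  -1.09 -39.13] twist 92.55
pull 668 (array([503.9, 147. ]), array([49.4,  9.8]), 3.1) [[479.4 141.4  72.8]
 [501.1 147.   86.6]
 [528.  152.8  88. ]]
tray 2497 (array([495.6, 222.5]), array([127. , 138.3]), 1.6) [[433.9 156.4  45.2]
 [452.3 226.4  55.3]
 [559.3 289.1  57.3]]
wall 2701 (array([496.7, 298.3]), array([134. ,  31.8]), 2.86) [[430.1 285.9  45.3]
 [489.2 303.7  55.2]
 [561.8 314.8  57.4]]
pull 54 (array([505.4, 148.6]), array([50.8, 10.7]), 3.54) [[480.5 142.8  70. ]
 [510.3 148.5  83.7]
 [530.4 154.9  89.3]]
tray 264 (array([503.4, 222. ]), array([124. , 134.8]), 0.84) [[441.  155.5  45.1]
 [548.2 225.5  52.3]
 [561.7 288.6  59.2]]
wall 180 (array([496.2, 299.7]), array([135.5,  31.7]), 1.97) [[432.6 286.7  45.2]
 [506.8 306.2  53.5]
 [563.3 316.9  59.7]]
```

View pics/4wrist.png

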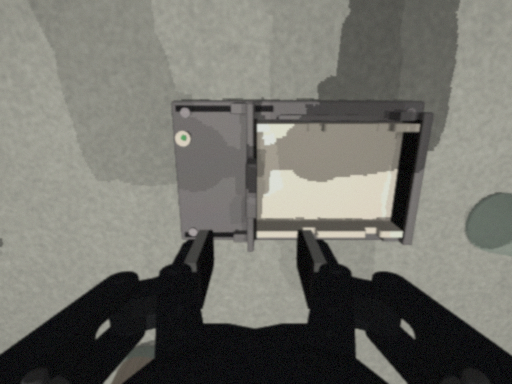

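The gate sits tight at (503.9,147.0), 5 mm clear of the fingers, and stayed after release. In the wrist view the tray lies between the gate (column 250) and the wall (columns 405–430), with the end notches near columns 372–392. Now to the wide comb.

Call:
{"op": "move_arm", "data": {"commands": [0,-0.2,-5.5,0,5,0,-0.2,-5.6,0,5,0,-0.2,-5.6,0,5,0,-0.2,-5.6,0,5,0,-0.1,-5.6,0,5,0,-0.1,-5.6,0,5,0,-0.1,-5.6,0,5,0,0,0,10.3,5]}}

```text
time_s: 7.72
ee_pos: [535.1, -243.1, 196.1]
tool_rot: [[-0.002, -0.991, 0.133], [0.001, 0.133, 0.991], [-1.0, 0.002, 0.0]]
contact_force: [0.0, 0.7, -0.4]
opening: 0.585
```

Call:
{"op": "move_arm", "data": {"commands": [0,0,0,10.3,5,0,0,0,10.3,5,0,0,0,10.3,5,0,0,0,10.3,5,0,0,0,10.3,5,0,0,0,10.3,5,0,0,0,10.3,5,0,0,0,10.1,5]}}

```text
time_s: 8.72
ee_pos: [535.1, -239.1, 196.4]
tool_rot: [[-0.003, -0.004, 1.0], [0.002, 1.0, 0.004], [-1.0, 0.002, -0.003]]
contact_force: [-0.0, -0.2, 0.2]
opening: 0.585
```

```bash
python3 - <<'E'
from h import *
from plant import snapshot
go((537.5,-239.5,150),0.5)
d=snapshot('wrist');np.savez('s4.npz',**d)
cv2.imwrite('pics/5.png',d['img'][:,:,::-1])
w=cloud(d)
for nm,a in dict(grip=(515,560,-300,-180,74,110),bar=(515,560,-320,-150,50,70),fgrip=(590,640,-300,-180,74,110)).items():
        p=w[(w[...,2]>a[4])&(w[...,2]<a[5])&(w[...,0]>a[0])&(w[...,0]<a[1])&(w[...,1]>a[2])&(w[...,1]<a[3])]
        print(nm,len(p),rect(p[:,:2]) if len(p)>5 else '',np.nanpercentile(p,[1,50,99],axis=0).round(1) if len(p) else '')
E
```

```text
t 8.725 p [ 535.1 -239.1  196.4] yaw 0.21 tilt [-1.     0.002 -0.003] open 50.0 F [-0.  -0.2  0.2]
tool delta cm [ 4.64 -0.05  0.25] twist -0.29
grip 646 (array([ 537.5, -239.6]), array([49.3,  9.9]), 89.26) [[ 533.1 -263.6   77.8]
 [ 537.5 -237.3   85.7]
 [ 542.5 -215.2   87.3]]
bar 949 (array([ 537.5, -240.1]), array([ 44.6, 132.8]), 0.03) [[ 516.3 -305.3   50. ]
 [ 537.9 -205.3   55.6]
 [ 558.6 -173.7   66.5]]
fgrip 855 (array([ 617.3, -239.9]), array([49.9, 10.4]), 89.4) [[ 612.3 -264.    74.4]
 [ 615.7 -237.8   85.5]
 [ 622.2 -215.2   87.2]]
```

View pics/5.png

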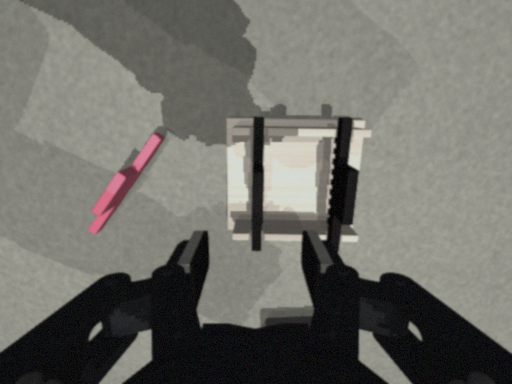

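The wrist view shows the fine teeth on the right comb (column 333) and the wide comb at column 257 under the fingers. The pink one lies apart at (125,185). The wide comb's grip is at (537.5,-239.6), with its top about 86, which agrees with the first measurement.

Call:
{"op": "move_arm", "data": {"commands": [4,0,0.2,0.8,5,4,0,0,0,5,3,0,0,0,5,1.5,0,0,0,5,0,0,0,0,5]}}

```text
time_s: 9.4
ee_pos: [537.1, -239.2, 72.1]
tool_rot: [[-0.002, 0.003, 1.0], [0.001, 1.0, -0.003], [-1.0, 0.001, -0.002]]
contact_force: [-0.1, 0.2, 0.8]
opening: 0.584
```

```bash
python3 - <<'E'
from h import *
go((537.5,-239.6,71),-0.6)
E
```

```text
t 9.4 p [ 537.1 -239.2   72.1] yaw -0.19 tilt [-1.     0.001 -0.002] open 49.9 F [-0.1  0.2  0.8]
tool delta cm [ 0.11 -0.04  0.04] twist 0.41
```

Call:
{"op": "move_arm", "data": {"commands": [0,0,0,0.4,3,0,0,0,0,0.5,0,0,0,0,0.5,0,0,0,0,0.5,0,0,0,0,0.5,0,0,0,0,0.5]}}

```text
time_s: 10.15
ee_pos: [538.5, -240.0, 74.3]
tool_rot: [[0.001, 0.011, 1.0], [-0.001, 1.0, -0.011], [-1.0, -0.001, 0.001]]
contact_force: [-0.7, 0.1, 7.5]
opening: 0.107
```

Call:
{"op": "move_arm", "data": {"commands": [-1,0,0,0,0.5,-2,0,0,0,0.5,-4,0,0,0,0.5,-4,0,0,0,0.5,-3,0,0,0,0.5,0,0,0,0,0.5]}}

```text
time_s: 10.9
ee_pos: [539.1, -240.3, 216.2]
tool_rot: [[0.004, 0.011, 1.0], [-0.002, 1.0, -0.011], [-1.0, -0.002, 0.004]]
contact_force: [0.8, -0.8, -1.9]
opening: 0.111
```

```bash
python3 - <<'E'
from h import *
from plant import snapshot
go((497.4,272,200),93)
for n in ['wrist','scene']:
    d=snapshot(n);np.savez('s5%s.npz'%n,**d)
    cv2.imwrite('pics/6%s.png'%n,d['img'][:,:,::-1])
d=load('s5scene.npz')
cv2.imwrite('pics/6c.png',cv2.resize(d['img'][120:240,140:260,::-1],(600,600),interpolation=cv2.INTER_CUBIC))
E
```

```text
t 10.9 p [ 539.1 -240.3  216.2] yaw -0.66 tilt [-1.    -0.002  0.004] open 9.5 F [ 0.8 -0.8 -1.9]
tool delta cm [ 1.48 51.19 -4.76] twist -93.66
```

View pics/6c.png

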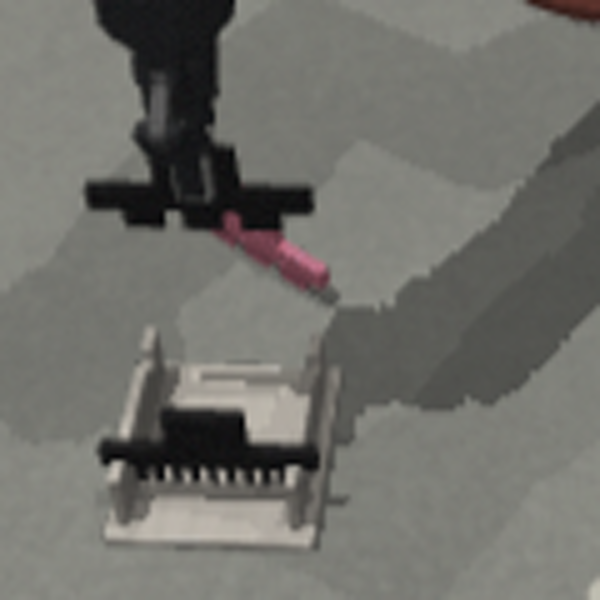

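View pics/6wrist.png

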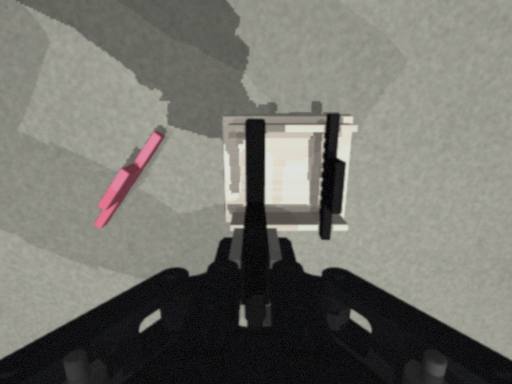

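The scene crop shows the three-tooth comb held level in the gripper, and the fine comb still in the rack. Carrying it to the tray.

Call:
{"op": "move_arm", "data": {"commands": [0,5.7,-0.5,0,0.5,0,5.7,-0.5,0,0.5,0,5.7,-0.5,0,0.5,0,5.7,-0.5,0,0.5,0,5.7,-0.5,0,0.5,0,5.7,-0.5,0,0.5,0,5.7,-0.5,0,0.5,0,5.7,-0.5,0,0.5]}}

```text
time_s: 12.0
ee_pos: [501.9, 218.4, 212.0]
tool_rot: [[-0.002, 0.012, 1.0], [-0.001, 1.0, -0.012], [-1.0, -0.001, -0.002]]
contact_force: [1.2, -0.0, -0.8]
opening: 0.105
```

Call:
{"op": "move_arm", "data": {"commands": [0,5.6,-0.5,0,0.5,0,0,0,-10.4,0.5,0,0,0,-10.4,0.5,0,0,0,-10.4,0.5,0,0,0,-10.4,0.5,0,0,0,-10.4,0.5,0,0,0,-10.4,0.5,0,0,0,-10.4,0.5]}}

```text
time_s: 13.0
ee_pos: [497.9, 272.4, 211.7]
tool_rot: [[-0.003, -0.954, 0.301], [-0.001, 0.301, 0.954], [-1.0, 0.002, -0.002]]
contact_force: [0.3, -0.2, -0.0]
opening: 0.106
```

Call:
{"op": "move_arm", "data": {"commands": [0,0,0,-10.4,0.5,0,0,0,-10.4,0.5,0,0,0,0,0.5]}}

```text
time_s: 13.38
ee_pos: [498.1, 272.5, 212.0]
tool_rot: [[-0.002, -0.999, -0.05], [-0.001, -0.05, 0.999], [-1.0, 0.002, -0.001]]
contact_force: [0.4, -1.0, -0.8]
opening: 0.106
```

```bash
python3 - <<'E'
from h import *
from plant import snapshot
go((497.4,272,150),93)
for n in ['wrist','scene','top']:
    d=snapshot(n);np.savez('s6%s.npz'%n,**d)
    cv2.imwrite('pics/7%s.png'%n,d['img'][:,:,::-1])
w=cloud(load('s6wrist.npz'))
for nm,a in dict(bar=(400,600,255,290,165,205),pull=(470,545,130,165,70,110)).items():
        p=w[(w[...,2]>a[4])&(w[...,2]<a[5])&(w[...,0]>a[0])&(w[...,0]<a[1])&(w[...,1]>a[2])&(w[...,1]<a[3])]
        print(nm,len(p),rect(p[:,:2]) if len(p)>5 else '',np.nanpercentile(p,[1,50,99],axis=0).round(1) if len(p) else '')
E
```

```text
t 13.375 p [498.1 272.5 212. ] yaw 92.87 tilt [-1.     0.002 -0.001] open 9.0 F [ 0.4 -1.  -0.8]
tool delta cm [ 6.2   0.06 -0.04] twist -0.13
bar 2113 (array([493. , 272.7]), array([121. ,  33.9]), 14.38) [[432.4 257.3 191.4]
 [458.  270.5 193.7]
 [553.1 287.2 204.6]]
pull 965 (array([504.3, 147.4]), array([49.8, 10.9]), 2.62) [[479.5 142.3  70.3]
 [502.  150.7  85.7]
 [528.1 153.4  88.1]]
```

View pics/7wrist.png

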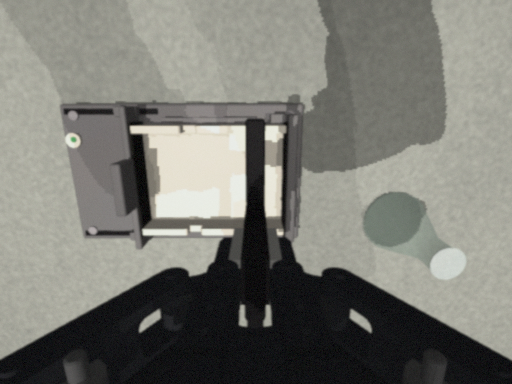

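```bash
python3 - <<'E'
from h import *
d=load('s3wrist.npz')
c=d['img'][90:250,240:440,::-1]
cv2.imwrite('pics/8.png',cv2.resize(np.clip(c*1.3,0,255).astype(np.uint8),(800,640),interpolation=cv2.INTER_NEAREST))
w=cloud(d)
# tray wall tops
C=np.array([503.9,147.0]);ex=np.array([-np.sin(np.radians(3)),np.cos(np.radians(3))]);ey=np.array([-ex[1],ex[0]])
q=(w[...,:2]-C);a=q@ex;b=q@ey
m=(w[...,2]>52)&(w[...,2]<61)&(a>8)&(a<152)
for sgn in (1,-1):
    k=m&(sgn*b>44)&(sgn*b<63)
    h,e=np.histogram(a[k],bins=np.arange(6,156,2)); print(sgn,np.percentile(b[k],[2,50,98]).round(1)); print(list(zip(e[:-1].astype(int),h)))
E
```

```text
1 [49.1 52.5 55.5]
[(np.int64(6), np.int64(0)), (np.int64(8), np.int64(16)), (np.int64(10), np.int64(16)), (np.int64(12), np.int64(18)), (np.int64(14), np.int64(22)), (np.int64(16), np.int64(16)), (np.int64(18), np.int64(16)), (np.int64(20), np.int64(16)), (np.int64(22), np.int64(16)), (np.int64(24), np.int64(20)), (np.int64(26), np.int64(20)), (np.int64(28), np.int64(16)), (np.int64(30), np.int64(16)), (np.int64(32), np.int64(16)), (np.int64(34), np.int64(17)), (np.int64(36), np.int64(19)), (np.int64(38), np.int64(19)), (np.int64(40), np.int64(15)), (np.int64(42), np.int64(17)), (np.int64(44), np.int64(16)), (np.int64(46), np.int64(17)), (np.int64(48), np.int64(20)), (np.int64(50), np.int64(17)), (np.int64(52), np.int64(2)), (np.int64(54), np.int64(0)), (np.int64(56), np.int64(0)), (np.int64(58), np.int64(0)), (np.int64(60), np.int64(0)), (np.int64(62), np.int64(0)), (np.int64(64), np.int64(0)), (np.int64(66), np.int64(16)), (np.int64(68), np.int64(18)), (np.int64(70), np.int64(18)), (np.int64(72), np.int64(15)), (np.int64(74), np.int64(20)), (np.int64(76), np.int64(17)), (np.int64(
[... 2696 characters left out ...]
.int64(108), np.int64(15)), (np.int64(110), np.int64(14)), (np.int64(112), np.int64(17)), (np.int64(114), np.int64(14)), (np.int64(116), np.int64(9)), (np.int64(118), np.int64(0)), (np.int64(120), np.int64(0)), (np.int64(122), np.int64(0)), (np.int64(124), np.int64(0)), (np.int64(126), np.int64(0)), (np.int64(128), np.int64(0)), (np.int64(130), np.int64(7)), (np.int64(132), np.int64(20)), (np.int64(134), np.int64(13)), (np.int64(136), np.int64(16)), (np.int64(138), np.int64(17)), (np.int64(140), np.int64(13)), (np.int64(142), np.int64(17)), (np.int64(144), np.int64(17)), (np.int64(146), np.int64(15)), (np.int64(148), np.int64(15)), (np.int64(150), np.int64(17)), (np.int64(152), np.int64(0))]
```

View pics/8.png

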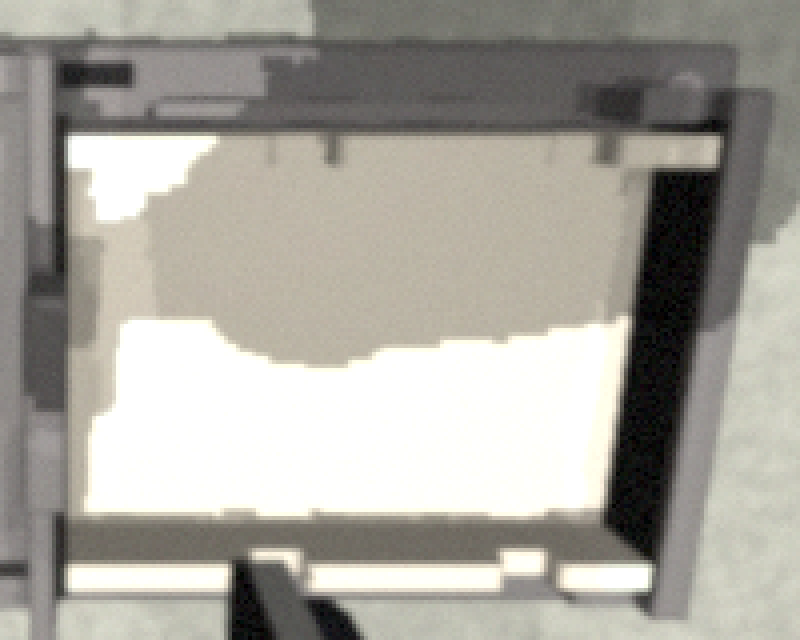

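Both end notches show gaps from 117 to 131 mm past the gate, so they centre at about 124.4 mm (125 expected), on both walls alike, so 3.0° yaw is right. Next I'll check where the bar sits in the hand.

```bash
python3 - <<'E'
from h import *
d=load('s6wrist.npz');w=cloud(d)
T=np.array([498.1,272.5]);ex=np.array([-np.sin(np.radians(2.87)),np.cos(np.radians(2.87))]);ey=np.array([-ex[1],ex[0]])
q=w[...,:2]-T;a=q@ex;b=q@ey
v,u=np.mgrid[:384,:512]
k=(w[...,2]>185)&(w[...,2]<200)&(abs(a)<12)&(v<228)
for lo in range(-70,75,10):
    kk=k&(b>=lo)&(b<lo+10)
    if kk.sum()>5: print(lo,kk.sum(),'a',np.percentile(a[kk],[2,50,98]).round(1),'z',np.median(w[kk][:,2]).round(1), 'b',b[kk].min().round(1),b[kk].max().round(1))
E
```

```text
20 286 a [-4.5  0.2  4.9] z 193.8 b 22.3 30.0
30 367 a [-5.  -0.3  4.8] z 193.6 b 30.0 40.0
40 397 a [-4.9 -0.3  4.7] z 193.5 b 40.0 50.0
50 401 a [-4.8 -0.3  4.6] z 193.6 b 50.1 60.0
60 254 a [-4.8  0.1  4.6] z 193.7 b 60.0 65.8
```

Call:
{"op": "move_arm", "data": {"commands": [4,0,-0.1,0,0.5,4,0,0,0,0.5,2.5,0,0,0,0.5,1.2,0,0,-0.1,0.5,0,0,0,0,0.5]}}

```text
time_s: 14.15
ee_pos: [498.6, 271.7, 96.0]
tool_rot: [[-0.001, -0.999, -0.052], [-0.0, -0.052, 0.999], [-1.0, 0.001, -0.0]]
contact_force: [-0.7, -0.4, -0.2]
opening: 0.106
```

```bash
python3 - <<'E'
from h import *
from plant import snapshot
go((498.3,271.6,80.3),93)
d=snapshot('wrist');np.savez('s7.npz',**d)
ds=snapshot('scene')
A=cv2.resize(np.clip(ds['img'][150:230,270:375,::-1]*1.4,0,255).astype(np.uint8),(788,600),interpolation=cv2.INTER_CUBIC)
cv2.imwrite('pics/9s.png',A)
cv2.imwrite('pics/9.png',np.clip(d['img'][:,:,::-1]*1.4,0,255).astype(np.uint8))
E
```

```text
t 14.15 p [498.6 271.7  96. ] yaw 92.98 tilt [-1.     0.001 -0.   ] open 9.1 F [-0.7 -0.4 -0.2]
tool delta cm [ 1.57  0.03 -0.01] twist -0.02
```

View pics/9.png

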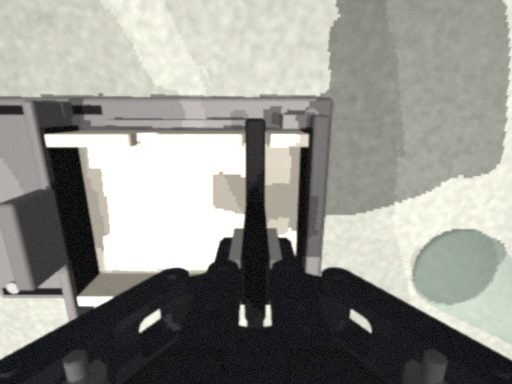

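View pics/9s.png

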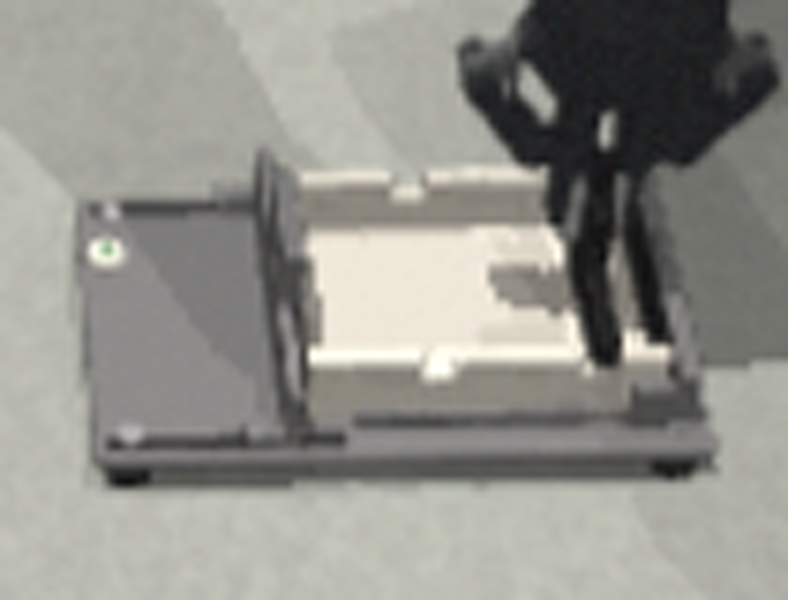

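The bar (columns 246–265 in the wrist view) lies over the end notch in the far wall (columns 242–268). The scene view shows its near end at (605,360), right over the near end notch. Lowering it gently.

Call:
{"op": "move_arm", "data": {"commands": [0.4,0,0,0,0.5,0.4,0,0,0,0.5,0.3,0,0,0,0.5,0,0,0,0,0.5]}}

```text
time_s: 14.75
ee_pos: [498.7, 271.7, 85.1]
tool_rot: [[-0.0, -0.999, -0.053], [-0.0, -0.053, 0.999], [-1.0, 0.0, -0.0]]
contact_force: [0.6, -0.1, -0.6]
opening: 0.106
```

Call:
{"op": "move_arm", "data": {"commands": [0.2,0,0,0,0.5,0,0,0,0,0.5]}}

```text
time_s: 15.0
ee_pos: [498.8, 271.8, 83.2]
tool_rot: [[-0.0, -0.999, -0.053], [-0.0, -0.053, 0.999], [-1.0, 0.0, -0.0]]
contact_force: [0.4, -0.3, -1.3]
opening: 0.11
```

Call:
{"op": "move_arm", "data": {"commands": [0.1,0,0,0,0.5,0,0,0,0,0.5]}}

```text
time_s: 15.25
ee_pos: [498.8, 271.8, 82.3]
tool_rot: [[-0.0, -0.999, -0.053], [-0.0, -0.053, 0.999], [-1.0, 0.0, -0.0]]
contact_force: [-0.2, -0.4, -0.6]
opening: 0.107
```

Call:
{"op": "move_arm", "data": {"commands": [0.1,0,0,0,0.5,0,0,0,0,0.5]}}

```text
time_s: 15.5
ee_pos: [498.8, 271.8, 81.2]
tool_rot: [[-0.0, -0.999, -0.053], [-0.0, -0.053, 0.999], [-1.0, 0.0, -0.0]]
contact_force: [-0.6, 0.2, -0.5]
opening: 0.106
```

Call:
{"op": "move_arm", "data": {"commands": [0.1,0,0,0,0.5,0,0,0,0,0.5]}}

```text
time_s: 15.75
ee_pos: [498.9, 271.8, 80.4]
tool_rot: [[0.0, -0.999, -0.053], [0.0, -0.053, 0.999], [-1.0, -0.0, 0.0]]
contact_force: [-0.1, 0.9, 0.0]
opening: 0.102
```

Call:
{"op": "move_arm", "data": {"commands": [0.05,0,0,0,0.5,0,0,0,0,0.5]}}

```text
time_s: 16.0
ee_pos: [498.9, 271.8, 80.3]
tool_rot: [[0.0, -0.999, -0.053], [0.0, -0.053, 0.999], [-1.0, -0.0, 0.0]]
contact_force: [-2.5, 0.0, 6.7]
opening: 0.108
```

Call:
{"op": "move_arm", "data": {"commands": [0.05,0,0,0,0.5,0,0,0,0,0.5]}}

```text
time_s: 16.25
ee_pos: [498.9, 271.8, 80.3]
tool_rot: [[0.001, -0.999, -0.053], [0.0, -0.053, 0.999], [-1.0, -0.001, 0.0]]
contact_force: [-3.8, -1.2, 12.0]
opening: 0.104
```

Contact came at TCP 80.3 mm, exactly the height expected for the bar on the notch floor. Easing off and releasing.

Call:
{"op": "move_arm", "data": {"commands": [-0.05,0,0,0,0.5,0,0,0,0,2,0,0,0,0,3,0,0,0,0,3.5,0,0,0,0,3.5,0,0,0,0,3.5]}}

```text
time_s: 17.0
ee_pos: [498.9, 271.8, 79.8]
tool_rot: [[-0.0, -0.999, -0.053], [0.0, -0.053, 0.999], [-1.0, 0.0, 0.0]]
contact_force: [-0.4, 0.5, -0.1]
opening: 0.412
```

Call:
{"op": "move_arm", "data": {"commands": [-1,0,0,0,3.5,-3,0,0,0,3.5,-5,0,0,0,3.5,-5,0,0,0,3.5,0,0,0,0,3.5]}}

```text
time_s: 17.62
ee_pos: [501.1, 272.7, 224.5]
tool_rot: [[0.007, -0.999, -0.053], [0.003, -0.053, 0.999], [-1.0, -0.007, 0.002]]
contact_force: [0.1, -0.7, -1.1]
opening: 0.409
```

```bash
python3 - <<'E'
from h import *
from plant import snapshot
go(None,0)
d=snapshot('wrist');ds=snapshot('scene');np.savez('s8.npz',**d)
A=cv2.resize(np.clip(ds['img'][150:230,270:375,::-1]*1.4,0,255).astype(np.uint8),(788,600),interpolation=cv2.INTER_CUBIC)
cv2.imwrite('pics/10s.png',A)
cv2.imwrite('pics/10.png',np.clip(d['img'][:,:,::-1]*1.4,0,255).astype(np.uint8))
w=cloud(d)
for nm,a in dict(grip=(450,550,250,290,82,100),bar=(420,570,255,290,59.5,67),pull=(470,545,130,165,70,110)).items():
        p=w[(w[...,2]>a[4])&(w[...,2]<a[5])&(w[...,0]>a[0])&(w[...,0]<a[1])&(w[...,1]>a[2])&(w[...,1]<a[3])]
        print(nm,len(p),rect(p[:,:2]) if len(p)>5 else '',np.nanpercentile(p,[1,50,99],axis=0).round(1) if len(p) else '')
p=w[(w[...,2]>58)&(w[...,2]<70)&(abs(w[...,1]-272)<9)]
for lo in range(430,570,14):
    k=(p[:,0]>=lo)&(p[:,0]<lo+14)
    if k.sum()>5: print(lo,k.sum(),np.median(p[k],axis=0).round(1))
E
```

```text
t 17.625 p [501.1 272.7 224.5] yaw 93.04 tilt [-1.    -0.007  0.002] open 34.9 F [ 0.1 -0.7 -1.1]
grip 558 (array([499.6, 271.5]), array([49.6,  9.5]), 3.16) [[474.9 265.9  83.7]
 [497.1 271.6  91.8]
 [524.  277.1  93.5]]
bar 683 (array([500.3, 272.1]), array([133.1,   9.8]), 2.76) [[434.  264.4  60.2]
 [466.7 271.2  61.8]
 [565.4 279.   65.2]]
pull 874 (array([504.2, 147.6]), array([49.7, 10.7]), 2.77) [[479.5 142.3  70.7]
 [502.3 150.5  85.8]
 [527.9 153.4  88.2]]
430 109 [438.6 268.9  61.8]
444 149 [451.  269.4  61.8]
458 139 [465.4 270.2  61.8]
472 42 [474.3 270.5  62.2]
528 58 [538.8 274.3  61.8]
542 112 [548.6 274.1  61.8]
556 78 [561.5 274.6  61.6]
```

View pics/10.png

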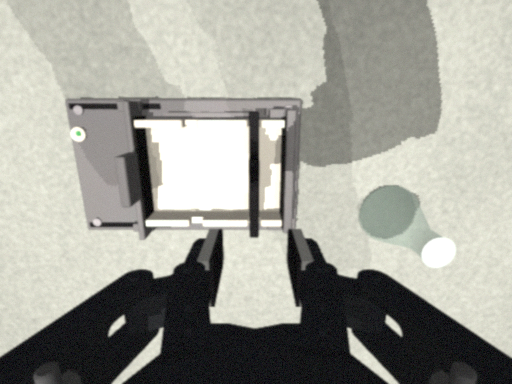

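View pics/10s.png

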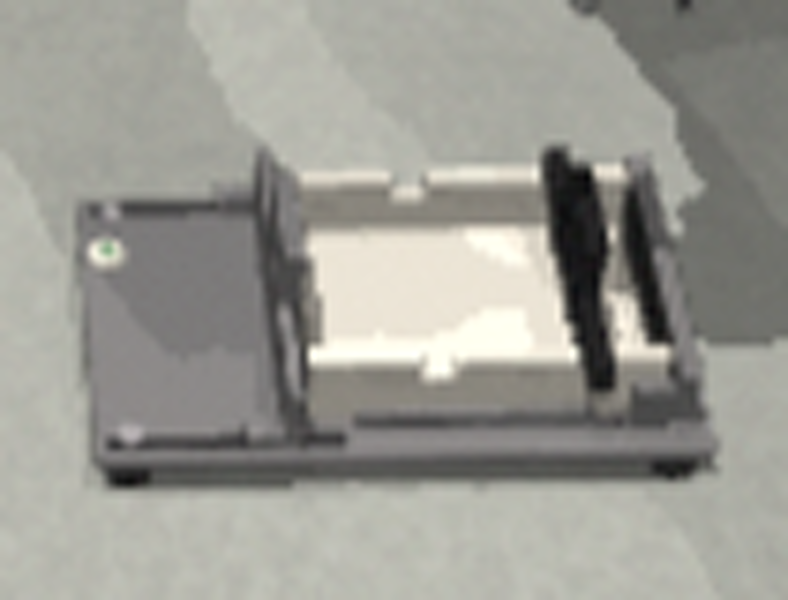

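The bar's top is at z = 61.6–61.8 mm at both ends (62 expected), so it is seated level in both end notches. The gate hasn't moved and the arm is clear.

```bash
python3 - <<'E'
from plant import arm
print(arm.finish_job())
E
```

```text
the job is handed in; nothing more can be done
None
```

The gel caster is ready for pouring and the job is handed in, at about 17.7 s on the robot's clock (limit 45 s). `finish_job` gives no verdict.

- **Gate:** I gripped the pull and slid the gate about 32 mm, until it stopped and the force rose to 17 N. After I let go it stayed at y ≈ 147 mm, with the tray tight against the fixed wall.
- **Comb:** I took the three-tooth comb from the rack and lowered it in 0.5–1 mm steps. It touched the end notches at exactly the expected height. I pressed to 12 N at most, eased off and released.
- **Last checks:** The bar's top measures 61.6–61.8 mm at both ends, against 62 mm expected. It sits over the end pair of notches at the tray's 3° angle. The gripper is clear, about 145 mm above the release height.
- **Small disagreement:** Along its own length, the comb measured up to about 1.5 mm off the tray's middle line. That is within the 2 mm camera calibration and the teeth's 3 mm clearance, so I left it.
- **Left alone:** The fine comb was still in the rack after I lifted the wide one out. I never went near the pink comb or the other items, but I didn't measure them again at the end.

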